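Put the multimeter to rest after a component test

ROBOT

A 7-joint arm with a two-finger parallel gripper is mounted at the origin on the work surface. World frame = base frame: x ahead of the robot, y to its left, z up, the work surface at z = 0. Lengths are in m, angles in rad, forces in N, time in s.
With the tool pointing down it reaches from about 0.35 to 0.9 m from the base axis. Payload 19.9 kg.
Tool frame: the origin (TCP) lies midway between the tips of the shut fingers; the grasp point (between the pads) lies 19 mm behind it; z points along the fingers, y is the line along which they close (so a half turn about z gives the same grasp; the last joint's range is limited). The gripper opens to 85 mm and grips with 20 to 120 N. Pads are 22 mm wide; open, the fingers measure 114 mm over their backs; the gripper's body (76 mm by 85 mm) begins 54 mm behind the grasp point. The pads swing forward as they close: fully open they stand 13 mm farther back than shut.
Start: joints at [1.173, 0.417, -0.01, 1.614, 0.005, 1.111, -0.053], TCP at [0.218, -0.586, 0.231] pointing down, gripper open.
Joint ranges: [-2.81, 2.81], [-0.39, 2.02], [-1.27, 1.25], [0.06, 2.57], [-1.19, 4.33], [0.19, 2], [-2.82, 2.82]. Speed limits (rad/s): [1.89, 1.89, 2.39, 2.39, 3.01, 3.01, 3.01].

INTERFACE

Orientations are given as a unit quaternion [w, x, y, z].
In Python, from rig import bot, eyes, spot_in, cut_out gives the robot as it stands. Calls block until the motion is done:
- bot.goto(position, orientation): joint-space move of the TCP to a pose.
- bot.movel(position, max_speed=0.15, frame=None): straight line of the TCP; frame=None keeps the orientation; max_speed is the mean speed in m/s.
- bot.set_joints(angles): joint-space move.
- bot.gripper_open() and bot.clamp(f_grip=None): open the fingers fully, or close them until they stop; f_grip is the grip in N (None keeps the last).
- bot.sleep(seconds).
- bot.solve_ik(position, orientation): joint angles nearest the present ones, or None.
- bot.get_state(): the state.
- eyes.get_image(name): name is "scene" or "top" or "wrist"; returns a dict with "img" (384x512x3 uint8, red, green, blue), "mtx" (3x3 intrinsics, pixels), "rvec" (rotation vector, rad) and "tvec" (3), from world to camera coordinates, as OpenCV has them. Camera axes: x right, y down, z forward; pixel columns grow to the right and rows downward; lengths in m; the calibration is good to about 2 mm. A picture is of the moment at which its call begins. There is no depth.
A pose or a line that the arm cannot do raises bot.PlanningError and nothing moves.
- bot.close_job(): hands the job in; it is judged then, once.
Trained networks look in a picture, given as the dict that the camera call returned (one of the last four; its "shot" number tells which), for a name from the list of things; names that differ only in an ending like _2 or _b are one class to them, and where a whole thing is asked for, a point or a joint stands for the part that bears it (a point fixed in the world has none). Each returns a list of dicts, best first, with "score" (0 to 1); they miss things now and then, are a little off and sometimes report something else, mostly with a low value. They report only what shows in the picture. A call takes as long as a camera call. They do not tell look-alikes from the thing itself.
- spot_in(target, picture): "position" ([column, row] in pixels, amid what is visible of it).
- cut_out(target, picture): "pixels" (384x512 bool, what is visible of it) and "position" ([column, row] in pixels, amid what is visible of it).
The state is a dict: "time_s": time; "q": joint angles; "dq": joint speeds; "joint_efforts": joint torques, N m; "eef_pos": TCP position; "orientation": TCP orientation; "contact_force": force on the tool from outside, world axes, zero at the start; "torque": the same for the moment, N m; "finger_gap": opening from 0.0 (shut) to 1.0 (fully open); "grasp_force": force on a finger pad.
Only numpy, scipy, OpenCV 4.12 (cv2) and the standard library are available. Lean on these libraries where they do the work, as an engineer would, in place of code of your own. Each camera call takes 0.05 s, during which the arm holds its last target. There are 200 camera calls.

TASK

The component test is finished. Turn the multimeter's dial all the way back to OFF, pull the plug-in test adapter straight out of the meter's jacks without levering it sideways, and lay it down gently in the accessory tray. Leave the cells, the tape and the screwdriver where they are.

Things in the scene. Friction and masses are not known exactly. Their poses are not given: they have to be found in the camera images.
- meter: multimeter 200 x 95 x 42 mm in a blue holster, clamped in a steel stand screwed to the bench; it does not move. Origin on the bench under its middle, axes upright: z up, x towards the display end, y to the meter's left. Its face slopes: it rises 30 degrees along +x, and its outward normal is (-0.5, 0, 0.866) in this frame. Highest point 145 mm above the bench
- jacks (a point): point on the sloping face, middle of the row of four jacks (19 mm apart along y). Axes: x up the face towards dial and display, y to the meter's left, z straight out of the face, 30 degrees from vertical, leaning to the operator. The face runs x -24 to +176 mm, y -47 to +47 mm; four clips at x 40 and 152 mm stand 2 mm proud at its side edges
- dial_grip (a point): on the dial's axis, 83 mm up the face from jacks, 12.8 mm out from the face, halfway up the grip bar. Turns with the dial: z along the axis, out of the face; y along the bar to its end with the white pointer line. Dial: disc 44 mm across, 5 mm high, with a bar on it 43 mm long, 10 mm wide, 15 mm high (top 20 mm out from the face)
- dial (a joint): angle of the dial, rad: 0 at OFF, its anticlockwise end stop, where the pointer points to the meter's left (y of jacks) at the one long white tick; grows clockwise as seen looking onto the face. Starts between 0.7 and 1.4; about 0.04 N m of friction; stays where it is left
- adapter: black plug-in test adapter with a grey socket panel on top, 50 to 100 g. Block 24 mm (x, up the face) x 72 mm (y, along the jacks) x 28 mm (z, out of the face). Origin at the middle of its underside, which starts flush on the face at point jacks with the same axes. 49 mm free to the dial's disc, open on the near side
- plug_tips (a point): on the adapter, between the tips of its four banana plugs, 18 mm below its underside. The plugs, up to 8 mm thick, stand in a row along y, 19 mm apart. Contact springs in the jacks hold them: about 10 to 18 N along the adapter's +z frees it, greatest in the first 4 mm; from 5 to 11 mm out they push it off with up to 10 N; the plugs are clear of the face after 18 mm
- tray: open steel accessory tray, 150 mm (x) x 190 mm (y) outside, 35 mm high, walls 4 mm, empty, fixed to the bench. Origin under its middle on the bench, z up
- tray_in (a point): middle of the tray's inner floor, 4 mm above the bench
- cells: two pink round cells joined side by side, 65 x 37 x 19 mm, lying on the bench; leave alone. Origin under its middle
- tape: roll of black insulating tape lying flat, 68 mm across, 19 mm high; leave alone. Origin under its middle
- screwdriver: screwdriver with a yellow handle, 160 mm long, 26 mm high, lying on the bench; leave alone. Origin under its middle
There are look-alikes about, which are no part of the job. Of the things shaped like the tray, the steel one is meant.

How it is judged:
By the outcome, as a careful person would: the job done as asked, in the order asked, and still so for the second after the job is handed in, with the robot touching nothing.
It also fails if it takes over 58 s, if anything falls off the work surface, if the arm or the gripper's body presses on something with over 40 N, if the wrist force passes 120 N, or if a joint passes its speed limit or range.

## Working session

There is one attempt and no reset: what is moved stays moved. The work goes in short steps, each a Python script; the robot and the scene stay as the last script left them, time stands still between calls to the robot, and variables do not carry over. Pictures are saved under pics/ and viewed, at most 10 in all, crops included, and the job is handed in when it is done.

```bash
ls; mkdir -p pics; python3 - <<'E'
from rig import bot, eyes, spot_in, cut_out
import cv2, numpy as np
ims=[eyes.get_image(n) for n in("scene","top")]
for n,im in zip(("scene","top"),ims):
    R=cv2.Rodrigues(np.array(im["rvec"],float))[0]; print(n,"campos",-R.T@np.array(im["tvec"]).ravel(), im["mtx"][0][0])
    for t in("meter","adapter","dial","tray","cells","tape","screwdriver"):
        print(t,[(round(d["score"],2),np.round(d["position"]).tolist()) for d in spot_in(t,im)[:4]])
    cv2.imwrite(f"pics/{n}1.png",cv2.resize(im["img"][:,:,::-1],(800,600),interpolation=cv2.INTER_CUBIC))
    np.savez(f"{n}1.npz",**{k:im[k] for k in("img","mtx","rvec","tvec")})
print(bot.get_state())
E
```

```text
pics
scene campos [ 0.82046408 -0.44448234  0.55668771] 376.00019132911126
meter [(0.98, [221.0, 343.0])]
adapter [(0.64, [177.0, 307.0])]
dial [(0.97, [207.0, 319.0])]
tray [(0.85, [316.0, 160.0]), (0.75, [197.0, 156.0]), (0.59, [308.0, 226.0])]
cells [(0.85, [264.0, 272.0]), (0.71, [178.0, 308.0])]
tape [(0.76, [185.0, 232.0]), (0.45, [176.0, 307.0])]
screwdriver [(0.69, [357.0, 334.0])]
top campos [0.39679891 0.11272986 1.03387715] 454.53050160496826
meter [(0.56, [380.0, 201.0])]
adapter [(0.69, [378.0, 198.0])]
dial [(0.78, [387.0, 156.0])]
tray [(0.97, [105.0, 188.0]), (0.8, [226.0, 159.0]), (0.75, [386.0, 159.0]), (0.69, [156.0, 328.0])]
cells [(0.94, [296.0, 172.0])]
tape [(0.6, [294.0, 245.0])]
screwdriver [(0.79, [309.0, 92.0])]
{'time_s': 0.8, 'q': array([ 1.17248445,  0.417384  , -0.01030253,  1.61357868,  0.00470087,
        1.1106923 , -0.05301524]), 'dq': array([-6.43779623e-04,  2.43178473e-05,  1.67656611e-03,  4.77541325e-04,
        1.36638047e-03, -2.43205506e-04, -4.08672343e-04]), 'joint_efforts': array([-3.88333356e-04, -8.64162827e+01,  6.77218605e-01, -4.35198033e+01,
        1.89536659e-02,  1.89802522e-03,  3.56300525e-06]), 'eef_pos': array([ 0.21830839, -0.58562839,  0.23127905]), 'orientation': array([-1.45696259e-05,  9.84128673e-01,  1.77456343e-01, -2.17467241e-05]), 'contact_force': array([-0.55104065, -0.60616652,  0.66240974]), 'torque': array([ 0.03115142, -0.02646677, -0.01075035]), 'grasp_force': 0.0, 'finger_gap': 1.0030814031313473}
```

View pics/scene1.png

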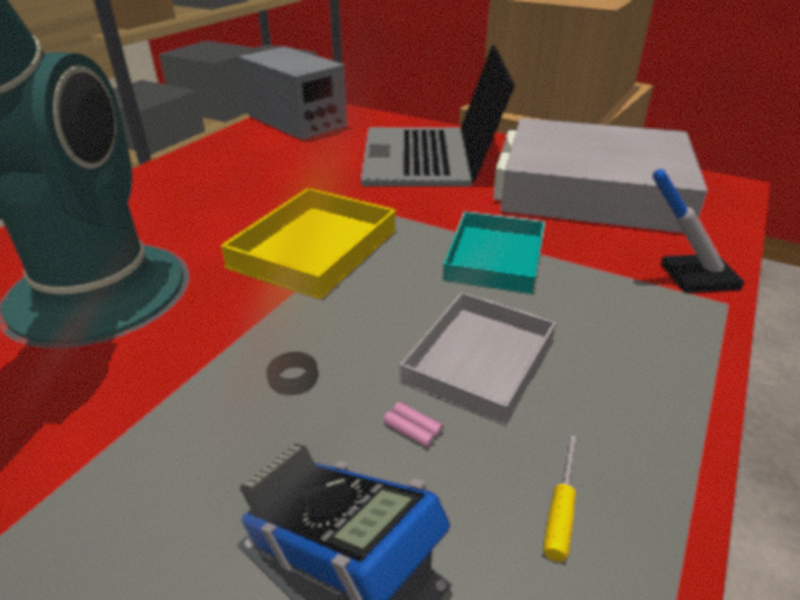

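View pics/top1.png

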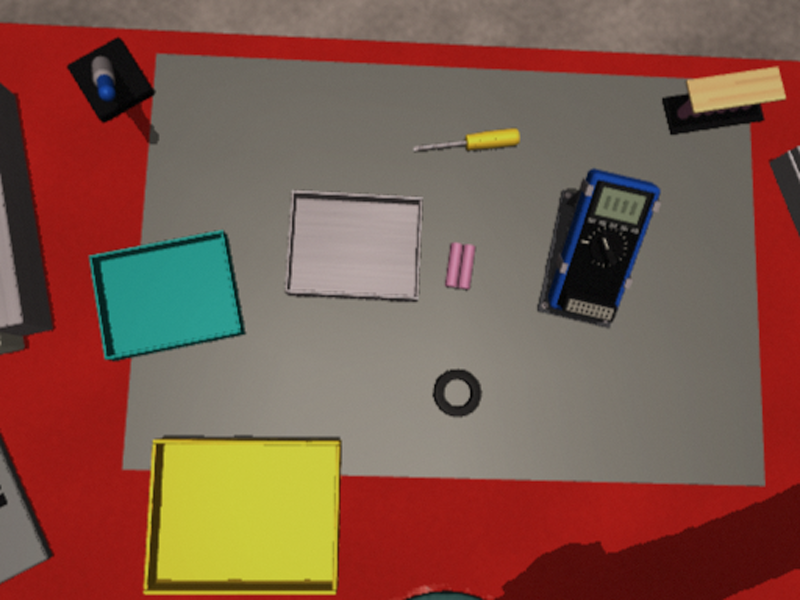

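The scene shot shows the meter at the bottom left (≈340,520), its adapter end towards the robot. The steel tray is at (480,355), with yellow and teal look-alikes. In the top shot the steel tray is at (355,246), the meter at (605,245), and the adapter panel at (590,308).

I'll get a rough pose first, then take a closer look with the wrist camera along the face normal.

```bash
cat > h.py <<'E'
import numpy as np, cv2
from scipy.spatial.transform import Rotation as Ro
def cam(im): return np.array(im["mtx"],float),np.array(im["rvec"],float).ravel(),np.array(im["tvec"],float).ravel()
def ray(im,px,z):           # pixel -> world point on plane height z
    K,r,t=cam(im); R=cv2.Rodrigues(r)[0]; c=-R.T@t
    d=R.T@np.linalg.inv(K)@np.array([px[0],px[1],1.]); return c+d*(z-c[2])/d[2]
def proj(im,P):
    K,r,t=cam(im); return cv2.projectPoints(np.asarray(P,float).reshape(-1,3),r,t,K,None)[0][:,0]
def face(yaw):              # columns: jacks x,y,z axes in world
    return Ro.from_euler('z',yaw).as_matrix()@Ro.from_euler('y',-np.pi/6).as_matrix()
def quat(y,z):              # tool orientation with given y and z axes
    M=np.column_stack([np.cross(y,z),y,z]); q=Ro.from_matrix(M).as_quat(); return q[[3,0,1,2]]
E
python3 - <<'E'
from h import *
from rig import bot,eyes
im=dict(np.load("top1.npz"))
a=ray(im,(378,198),.081); d=ray(im,(387,156),.057+.0415+.013)
for n,p in(("adapter",a),("dial",d)): print(n,p)
for p in [(290,192),(423,199),(417,299),(286,293)]: print("tray rim",ray(im,np.array(p)*.64,.035))
for n,p,z in(("cells",(296,172),.01),("tape",(294,245),.01),("sd",(309,92),.01)): print(n,ray(im,p,z))
yaw=np.arctan2(*(d-a)[[1,0]]); print("yaw",yaw)
F=face(yaw); n=F[:,2]; print(F@[83,0,13]-F@[0,0,28],(d-a)*1e3)
J=a-n*.028; mid=J+F@[.03,0,0]
for s in(1,-1):
    p=mid+n*.2-0*n; q=quat(s*F[:,1],-n); print(s,bot.solve_ik(p,q))
    for th in(0,.7,1.4):
        y=s*(np.cos(th)*F[:,0]-np.sin(th)*F[:,1]); print(th,bot.solve_ik(J+F@[.083,0,.008],quat(y,-n)))
for al in(30,45):
  for yw in (0,-.1):
    A=np.radians(al); h=np.array([np.cos(yw),np.sin(yw),0]); z=h*np.cos(A)-np.array([0,0,np.sin(A)])
    for s in(1,-1): print(al,s,bot.solve_ik([.46,.16,.04],quat(s*np.array([-h[1],h[0],0]),z)))
E
```

```text
adapter [ 0.52764478 -0.1833477   0.081     ]
dial [ 0.61306785 -0.19362761  0.1115    ]
tray rim [0.68922028 0.2398064  0.035     ]
tray rim [0.68691101 0.0473919  0.035     ]
tray rim [0.53999108 0.05215652 0.035     ]
tray rim [0.54186528 0.23781945 0.035     ]
cells [ 0.59092662 -0.01517106  0.01      ]
tape [ 0.42406422 -0.01367189  0.01      ]
sd [ 0.78394632 -0.04250666  0.01      ]
yaw -0.11976522195616572
[78.81148612 -9.48426506 28.50961894] [ 85.42306207 -10.27990973  30.5       ]
1 [ 0.55707045 -0.04896887 -0.17446696  2.25437192 -0.32357706  0.44672714
  2.08943629]
0 [ 0.73838863  0.47228974 -0.52100526  2.06159069  0.7317511   0.18845433
 -0.48263367]
0.7 [ 0.16261125  0.42508718  0.16709602  2.07986794 -0.91407009  0.19853555
  0.33990535]
1.4 [ 0.16261125  0.42508718  0.16709602  2.07986794 -0.91407009  0.19853555
 -0.36009465]
-1 [ 0.84239378 -0.04401919 -0.44975604  2.24664011 -0.35521505  0.45063144
 -1.01981353]
0 [ 0.01419616  0.44126358  0.34588826  2.08469565 -1.12437546  0.2558368
 -1.92139399]
0.7 [ 0.14269034  0.42652507  0.19092693  2.08052257 -0.9473235   0.20542549
 -2.77235618]
1.4 [ 0.92256646  0.53616379 -0.75317789  2.05614785  1.06739785  0.28282056
  0.97948571]
30 1 None
30 -1 None
30 1 [-0.69057529  0.74751777 -0.18980485  2.54616509  2.21886817  1.23568412
 -1.61157355]
30 -1 [-0.69057529  0.74751777 -0.18980485  2.54616509  2.21886817  1.23568412
  1.53001911]
45 1 [ 0.29697331  0.87973364 -1.09014476  2.51146538  2.19491916  1.24809141
 -0.84286457]
45 -1 [ 0.14595309  0.73339092 -0.90940635  2.51463554  2.20160442  1.10220062
  2.16291489]
45 1 [ 0.08702301  0.74046523 -0.90970262  2.48561859  2.08908125  1.15348808
 -1.02052815]
45 -1 [-0.07126528  0.64497271 -0.7294725   2.48948082  2.09396295  1.03365061
  2.02729342]
```

```bash
python3 - <<'E'
from h import *
from rig import bot,eyes,spot_in
F=face(-.12); n=F[:,2]; a=np.array([.5276,-.1833,.081]); J=a-n*.028
bot.goto(J+F@[.0,0,.2],quat(-F[:,1],-n))
im=eyes.get_image("wrist"); np.savez("w1.npz",**{k:im[k] for k in("img","mtx","rvec","tvec")})
for t in("adapter","dial"): print(t,[(round(d["score"],2),np.round(d["position"]).tolist()) for d in spot_in(t,im)[:3]])
s=bot.get_state(); print(s["time_s"],s["eef_pos"],s["q"])
print("jacks->",proj(im,[J,a,J+F@[.083,0,0.0128]]).round())
cv2.imwrite("pics/w1.png",cv2.resize(im["img"][:,:,::-1],(800,600),interpolation=cv2.INTER_CUBIC))
E
```

```text
adapter [(0.77, [252.0, 170.0])]
dial [(0.97, [260.0, 86.0])]
2.65 [ 0.44234789 -0.1735357   0.22997904] [ 0.8584616  -0.07250157 -0.43779521  2.3113327  -0.43750481  0.42569125
 -0.92049181]
jacks-> [[255. 166.]
 [255. 171.]
 [255.  85.]]
```

View pics/w1.png

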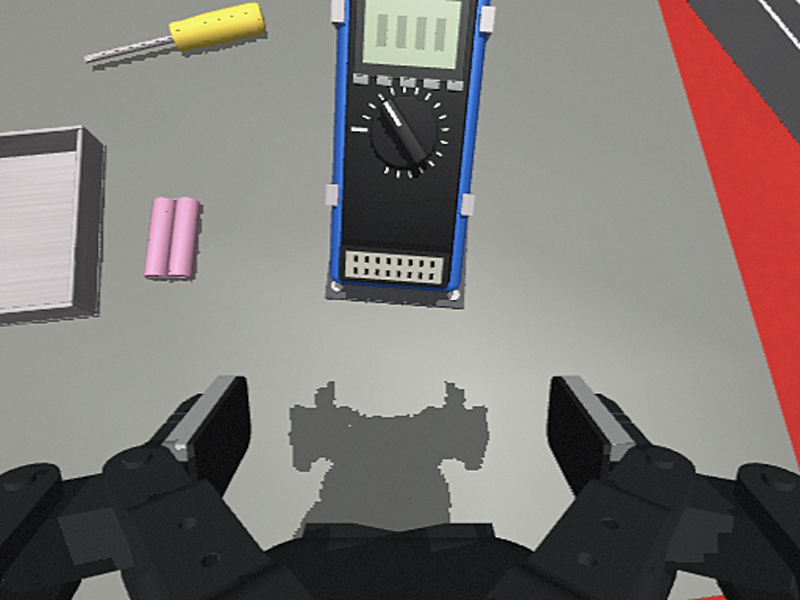

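The wrist shot shows the meter head-on. The panel corners are near (346,249), (442,257), (441,284) and (343,276), the dial centre is near (402,130) with its pointer up-left, and the OFF tick is at (360,129). Next I'll measure these to sub-pixel and fit the pose.

```bash
python3 - <<'E'
from h import *
im=dict(np.load("w1.npz")); g=im["img"].astype(float)
hsv=cv2.cvtColor(im["img"],cv2.COLOR_RGB2HSV)
m=((g.min(2)>75)).astype(np.uint8)
def blobs(x0,x1,y0,y1,amin=6):
    n,l,s,c=cv2.connectedComponentsWithStats(m[y0:y1,x0:x1],connectivity=8)
    return [(s[i,4],(c[i]+[x0,y0]).round(2).tolist(),(s[i,:4]+[x0,y0,0,0]).tolist()) for i in range(1,n) if s[i,4]>=amin]
print("dialregion",*blobs(222,290,52,120,4),sep="\n")
p=cv2.morphologyEx(m[156:184,215:290],cv2.MORPH_CLOSE,np.ones((5,5)))
n,l,s,c=cv2.connectedComponentsWithStats(p); i=1+np.argmax(s[1:,4]); ys,xs=np.nonzero(l==i)
r=cv2.minAreaRect(np.column_stack([xs+215,ys+156]).astype(np.float32)); print("panel",s[i],c[i]+[215,156],r,cv2.boxPoints(r))
cr=im["img"][45:190,200:320,::-1]; cv2.imwrite("pics/w1c.png",cv2.resize(cr,None,fx=4,fy=4,interpolation=cv2.INTER_CUBIC))
t=dict(np.load("scene1.npz")); a=t["img"][275:360,145:295,::-1]
cv2.imwrite("pics/s1c.png",cv2.resize(a,None,fx=5,fy=5,interpolation=cv2.INTER_CUBIC))
E
```

```text
dialregion
(np.int32(16), [231.25, 52.38], [226, 52, 10, 2])
(np.int32(27), [245.89, 52.89], [241, 52, 10, 3])
(np.int32(58), [261.64, 54.83], [256, 52, 12, 9])
(np.int32(50), [275.88, 53.9], [271, 52, 11, 5])
(np.int32(22), [287.59, 54.27], [286, 52, 4, 6])
(np.int32(12), [250.67, 57.92], [249, 56, 4, 5])
(np.int32(12), [273.5, 61.0], [272, 59, 4, 5])
(np.int32(10), [243.5, 61.5], [242, 60, 4, 4])
(np.int32(74), [251.05, 72.09], [245, 64, 13, 17])
(np.int32(11), [237.82, 67.36], [236, 66, 5, 4])
(np.int32(10), [279.2, 67.0], [277, 66, 5, 3])
(np.int32(10), [283.3, 74.2], [281, 73, 5, 3])
(np.int32(8), [234.0, 74.75], [232, 74, 5, 3])
(np.int32(35), [229.34, 82.37], [224, 81, 12, 4])
(np.int32(10), [284.5, 82.4], [282, 82, 6, 2])
(np.int32(8), [283.62, 90.62], [282, 90, 5, 2])
(np.int32(8), [280.5, 98.0], [279, 97, 4, 3])
(np.int32(9), [275.44, 104.11], [274, 103, 4, 4])
(np.int32(9), [247.11, 108.56], [246, 107, 3, 4])
(np.int32(7), [269.0, 108.71], [268, 107, 3, 4])
(np.int32(11), [254.36, 111.09], [253, 109, 3, 5])
(np.int32(10), [261.8, 111.3], [261, 109, 3, 5])
panel [   6    4   63   24 1075] [251.95813953 170.68186047] ((251.57351684570312, 171.5441131591797), (62.73773956298828, 18.94403648376465), 4.398705005645752) [[219.57057 178.58235]
 [221.02351 159.6941 ]
 [283.57648 164.50587]
 [282.12354 183.39412]]
```

View pics/w1c.png

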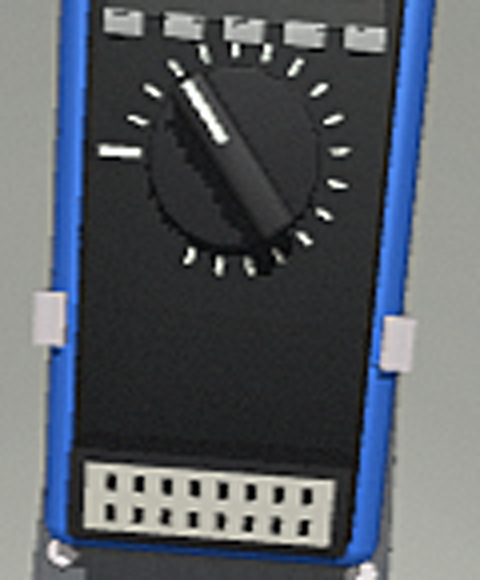

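View pics/s1c.png

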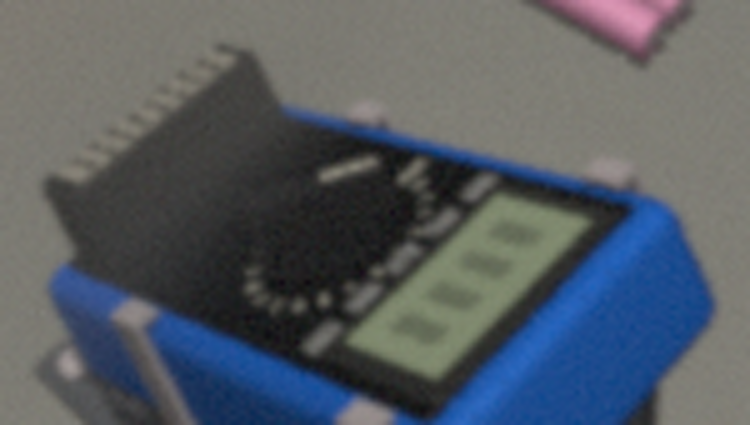

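The crop gives the tick ring, the long OFF tick at (229.3,82.4), the pointer blob at (251,72), the clips at x=40 at (212,124) and (299,131), and the panel. The scene crop shows the adapter's up-face corners. Now I'll fit the pose.

```bash
cat > fit.py <<'E'
from h import *
from scipy.optimize import least_squares
w=dict(np.load("w1.npz")); sc=dict(np.load("scene1.npz"))
ticks=np.array([[250.67,57.92],[273.5,61],[243.5,61.5],[237.82,67.36],[279.2,67],[283.3,74.2],[234,74.75],[284.5,82.4],[283.62,90.62],[280.5,98],[275.44,104.11],[247.11,108.56],[269,108.71],[254.36,111.09],[261.8,111.3]])
off=np.array([229.34,82.37]); clips=np.array([[212.2,124.2],[299.2,130.5]]); panel=np.array([[220.6,177.2],[221.2,160.7],[283.3,164.5],[281.8,181.6]])
S=np.array([[194,285],[154.4,312],[161,327],[201.5,296.6]])
def unface(im,px,J,F,h):    # pixel -> face coords on plane z=h
    K,r,t=cam(im); R=cv2.Rodrigues(r)[0]; c=F.T@(-R.T@t-J); d=F.T@R.T@np.linalg.inv(K)@np.array([px[0],px[1],1.]); return c+d*(h-c[2])/d[2]
def res(p,parts=False):
    J=p[:3]; F=face(p[3]); r=[]
    t=np.array([unface(w,q,J,F,0) for q in ticks])-[.083,0,0]
    r+=list((np.hypot(t[:,0],t[:,1])-p[4])/.0005)
    r.append((unface(w,off,J,F,0)[0]-.083)/.0007)
    c=np.array([unface(w,q,J,F,.002) for q in clips]); r+=list((c[:,0]-.04)/.002)+[c[:,1].sum()/2/.001]
    b=np.array([unface(w,q,J,F,.028) for q in panel]); hx,hy=p[5:7]
    r+=list(((b[:,:2]-np.array([[-hx,hy],[hx,hy],[hx,-hy],[-hx,-hy]]))/.001).ravel())
    P=np.array([[.012,.036,.028],[.012,-.036,.028],[.012,-.036,0],[.012,.036,0]])@F.T+J
    r+=list(((proj(sc,P)-S)/2).ravel()); r.append((p[2]-.057)/.003)
    return np.array(r)
f=least_squares(res,[.513,-.182,.057,-.12,.026,.01,.033],loss='soft_l1',x_scale=[.01,.01,.01,.1,.01,.01,.01])
p=f.x; J=p[:3]; F=face(p[3])
if __name__=="__main__":
    print(p.round(4)); print(res(p).round(1))
    o=np.array([unface(w,q,J,F,.02)for q in[(246.2,65),(256.2,80),(251.05,72.09)]])-[.083,0,0]; print(o.round(4))
    d=o[0]-o[1]; print("theta line",np.arctan2(d[0],d[1]),"centroid",np.arctan2(o[2,0],o[2,1]))
    np.save("J.npy",p)
    from rig import bot
    print(bot.get_state()["time_s"])
E
python3 fit.py
```

```text
[ 0.5407 -0.183   0.0609 -0.1974  0.0261  0.0085  0.0306]
[-0.4  0.5 -0.  -0.1  0.   0.6 -0.1 -0.1 -0.2 -0.4 -0.7  0.1 -0.2  0.4
  0.6  0.1  0.3  0.3 -0.1 -0.   0.1 -0.3  0.2  0.4  0.2  0.1  0.1  0.3
 -1.3  1.6  0.   2.5  0.2  0.2  0.3  1.3]
[[0.0156 0.0119 0.02  ]
 [0.003  0.0017 0.02  ]
 [0.0097 0.007  0.02  ]]
theta line 0.891026920359392 centroid 0.9414171433423466
2.65
```

```bash
cat >> h.py <<'E'
def st(bot,F):
    s=bot.get_state(); p=np.load("J.npy")
    print("t",round(s["time_s"],2),"face pos",(F.T@(s["eef_pos"]-p[:3])*1e3).round(1),"Fface",(F.T@s["contact_force"]).round(1),"Tface",(F.T@s["torque"]).round(2),"gap",round(s["finger_gap"],3),"grip",round(s["grasp_force"],1),"q6,7",s["q"][5:].round(3)); return s
E
python3 - <<'E'
from h import *
from rig import bot,eyes
p=np.load("J.npy"); J=p[:3]; F=face(p[3]); th=.92
q=quat(np.cos(th)*F[:,0]-np.sin(th)*F[:,1],-F[:,2])
bot.goto(J+F@[.083,0,.075],q); st(bot,F)
bot.movel(J+F@[.083,0,.030],max_speed=.06); st(bot,F)
bot.movel(J+F@[.083,0,.0095],max_speed=.03); st(bot,F)
E
```

```text
t 3.29 face pos [82.4  0.2 74.5] Fface [0.  0.  0.4] Tface [-0.01  0.57  0.03] gap 0.999 grip 0.0 q6,7 [ 0.247 -0.958]
t 4.38 face pos [82.8 -0.  29.8] Fface [ 0.4 -0.   0.2] Tface [-0.    0.55  0.01] gap 1.001 grip 0.0 q6,7 [ 0.193 -1.285]
t 5.22 face pos [83.1  0.1  9.7] Fface [ 0.9 -0.   0.3] Tface [-0.04  0.55 -0.01] gap 1.002 grip 0.0 q6,7 [ 0.192 -1.529]
```

```bash
python3 - <<'E'
from h import *
from rig import bot,eyes
p=np.load("J.npy"); F=face(p[3])
bot.clamp(f_grip=30); s=st(bot,F)
q=s["q"].copy(); 
q[6]+=.25; bot.set_joints(q); st(bot,F)
im=eyes.get_image("wrist"); cv2.imwrite("pics/w2.png",im["img"][:,:,::-1])
E
```

```text
t 5.89 face pos [83.1 -0.1  9.6] Fface [-0.7  0.2  3.8] Tface [-0.16  0.57 -0.02] gap 0.099 grip 31.3 q6,7 [ 0.193 -1.53 ]
t 6.25 face pos [83.  -0.1  9.6] Fface [-2.1  0.6  3.2] Tface [0.1  0.77 0.01] gap 0.099 grip 31.2 q6,7 [ 0.193 -1.285]
```

View pics/w2.png

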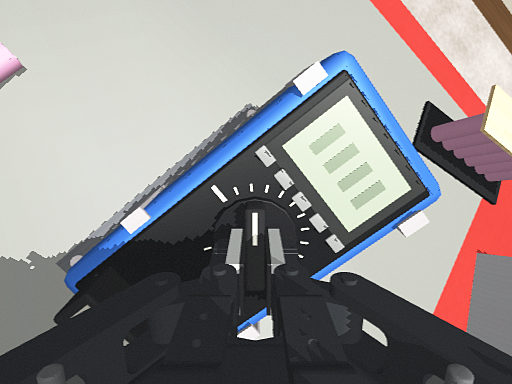

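The wrist shot shows the bar held squarely between the pads at (255,240), pointer at (255,225), with the long OFF tick still at upper left (217,192). I'll carry on to the stop.

```bash
python3 - <<'E'
from h import *
from rig import bot,eyes
p=np.load("J.npy"); F=face(p[3])
q=bot.get_state()["q"].copy(); q0=q[6]
q[6]=q0+.58; bot.set_joints(q); st(bot,F)
for k in range(6):
    q[6]+=.04; bot.set_joints(q); s=st(bot,F)
    tz=F[:,2]@s["torque"]; print(q[6]-s["q"][6],tz)
    if abs(tz)>.25: break
im=eyes.get_image("wrist"); np.savez("w3.npz",**{k:im[k] for k in("img","mtx","rvec","tvec")}); cv2.imwrite("pics/w3.png",im["img"][:,:,::-1])
E
```

```text
t 6.92 face pos [82.7  0.1  9.6] Fface [-2.3  0.8  5. ] Tface [0.24 1.06 0.05] gap 0.104 grip 31.5 q6,7 [ 0.193 -0.71 ]
t 7.17 face pos [82.7  0.1  9.6] Fface [-2.2  1.7  6.1] Tface [0.26 1.15 0.01] gap 0.1 grip 31.5 q6,7 [ 0.193 -0.67 ]
0.005032867160042254 0.008824358237109128
t 7.42 face pos [82.7  0.1  9.6] Fface [-1.7  1.3  6.4] Tface [0.31 1.17 0.03] gap 0.104 grip 31.5 q6,7 [ 0.193 -0.63 ]
0.004993571505699235 0.03234186934529343
t 7.67 face pos [82.7  0.1  9.6] Fface [-2.6  1.5  5.5] Tface [ 0.27  1.18 -0.18] gap 0.097 grip 31.6 q6,7 [ 0.193 -0.59 ]
0.005136324197393627 -0.17668442418742983
t 7.92 face pos [82.7  0.1  9.6] Fface [-3.2  1.6  5.5] Tface [ 0.34  1.16 -0.56] gap 0.101 grip 34.4 q6,7 [ 0.193 -0.55 ]
0.005311742438288247 -0.5620632976621918
```

View pics/w3.png

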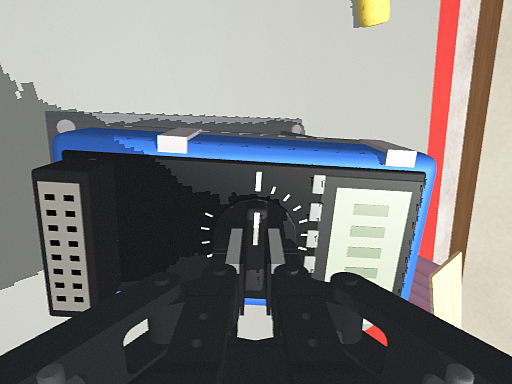

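The pointer at (256,228) lines up with the long tick at (258,181) and the torque rose against the end stop, so the dial is at OFF. I'll release it, back off, and check reach for the pull and the placing.

```bash
python3 - <<'E'
from h import *
from rig import bot,eyes
p=np.load("J.npy"); J=p[:3]; F=face(p[3]); n=F[:,2]
bot.gripper_open(); st(bot,F)
bot.movel(J+F@[.083,0,.07],max_speed=.12); st(bot,F)
for s in(1,-1):
    q=quat(s*F[:,1],-n)
    for h in(.07,.002,.06): print("pull",s,h,np.round(bot.solve_ik(J+F@[0,0,h],q),2))
for al in(35,45,50,60):
  for yw in (0.,-.2,.3):
    A=np.radians(al); h=np.array([np.cos(yw),np.sin(yw),0]); z=h*np.cos(A)-np.array([0,0,np.sin(A)])
    for s in(1,-1):
        r=bot.solve_ik([.625,.143,.03],quat(s*np.array([-h[1],h[0],0]),z)); print("lay",al,yw,s,None if r is None else r.round(2))
E
```

```text
t 8.7 face pos [83.  -0.1  9.6] Fface [-0.1 -0.2  0.8] Tface [-0.04  0.54  0.01] gap 1.001 grip 0.0 q6,7 [ 0.193 -0.545]
t 9.35 face pos [82.9 -0.4 69.7] Fface [ 0.5  0.1 -0.1] Tface [-0.01  0.51 -0.01] gap 1.0 grip 0.0 q6,7 [ 0.288 -0.386]
pull 1 0.07 [ 1.09  0.36 -0.87  2.28  1.17  0.23  0.59]
pull 1 0.002 [ 1.07  0.6  -0.9   2.23  1.71  0.37  0.15]
pull 1 0.06 [ 1.03  0.37 -0.81  2.28  1.25  0.21  0.51]
pull -1 0.07 [ 1.12  0.37 -0.91  2.28  1.2   0.24 -2.57]Traceback (most recent call last):
  File "<stdin>", line 8, in <module>
    return _wrapfunc(a, 'round', decimals=decimals, out=out)
    return _wrapit(obj, method, *args, **kwds)
    result = getattr(arr, method)(*args, **kwds)
TypeError: unsupported operand type(s) for *: 'NoneType' and 'float'
```

```bash
python3 - <<'E'
from h import *
from rig import bot,eyes
p=np.load("J.npy"); J=p[:3]; F=face(p[3]); n=F[:,2]
bot.goto(J+F@[0,0,.07],quat(F[:,1],-n)); s=st(bot,F); print(s["q"].round(2))
for al in(35,45,50,60):
  for yw in (0.,-.2,.3,.6):
    A=np.radians(al); h=np.array([np.cos(yw),np.sin(yw),0]); z=h*np.cos(A)-np.array([0,0,np.sin(A)])
    for sg in(1,-1):
        r=bot.solve_ik([.625,.143,.03],quat(sg*np.array([-h[1],h[0],0]),z)); print("lay",al,yw,sg,None if r is None else r.round(2))
E
```

```text
t 10.31 face pos [ 0.3  0.1 69.7] Fface [ 0.1 -0.  -0.3] Tface [ 0.04  0.48 -0.  ] gap 1.001 grip 0.0 q6,7 [0.226 0.588]
[ 1.09  0.36 -0.87  2.28  1.17  0.23  0.59]
lay 35 0.0 1 [ 0.34  0.97 -0.89  2.26  2.51  1.15 -0.78]
lay 35 0.0 -1 [-0.11  0.74 -0.37  2.27  2.56  0.93  1.94]
lay 35 -0.2 1 [ 0.18  0.94 -0.84  2.2   2.29  1.26 -0.9 ]
lay 35 -0.2 -1 [-0.29  0.74 -0.29  2.22  2.25  0.95  1.92]
lay 35 0.3 1 [ 0.64  1.08 -1.02  2.28  2.77  0.9  -0.48]
lay 35 0.3 -1 [ 0.4   0.86 -0.73  2.28  2.91  0.83  2.26]
lay 35 0.6 1 [ 0.87  1.2  -1.13  2.21  2.82  0.53 -0.1 ]
lay 35 0.6 -1 [ 0.71  0.99 -0.91  2.22  3.17  0.51  2.5 ]
lay 45 0.0 1 [ 0.24  0.78 -0.76  2.2   2.28  0.82 -0.74]
lay 45 0.0 -1 [-0.24  0.63 -0.19  2.22  2.45  0.58  1.97]
lay 45 -0.2 1 [ 0.12  0.78 -0.72  2.16  2.07  0.93 -0.81]
lay 45 -0.2 -1 [-0.24  0.66 -0.29  2.17  2.08  0.7   2.12]
lay 45 0.3 1 [ 0.55  0.9  -0.97  2.21  2.47  0.68 -0.41]
lay 45 0.3 -1 [ 0.22  0.69 -0.55  2.22  2.77  0.53  2.19]
lay 45 0.6 1 [ 0.78  1.04 -1.1   2.16  2.4   0.44  0.1 ]
lay 45 0.6 -1 [ 0.5   0.78 -0.73  2.17  3.11  0.31  2.31]
lay 50 0.0 
[... 173 characters left out ...]
 -1 [-0.24  0.63 -0.27  2.13  1.94  0.58  2.27]
lay 50 0.3 1 [ 0.51  0.84 -0.93  2.17  2.28  0.58 -0.3 ]
lay 50 0.3 -1 [ 0.06  0.62 -0.37  2.19  2.77  0.36  2.1 ]
lay 50 0.6 1 [ 0.69  0.92 -1.02  2.13  2.18  0.36  0.2 ]
lay 50 0.6 -1 [ 0.47  0.74 -0.72  2.13  2.79  0.21  2.57]
lay 60 0.0 1 [ 0.19  0.68 -0.67  2.07  1.67  0.53 -0.22]
lay 60 0.0 -1 [-0.31  0.57 -0.05  2.08  1.62  0.2   2.8 ]
lay 60 -0.2 1 [ 0.16  0.71 -0.71  2.03  1.6   0.68 -0.35]
lay 60 -0.2 -1 [-0.21  0.6  -0.25  2.05  1.46  0.42  2.78]
lay 60 0.3 1 [ 0.16  0.63 -0.51  2.08  1.73  0.24  0.01]
lay 60 0.3 -1 None
lay 60 0.6 1 [ 0.55  0.81 -0.91  2.04  1.48  0.34  0.75]
lay 60 0.6 -1 [ 0.43  0.72 -0.75  2.04  1.37  0.21 -2.35]
```

```bash
python3 - <<'E'
from h import *
from rig import bot,eyes
p=np.load("J.npy"); J=p[:3]; F=face(p[3]); n=F[:,2]
bot.movel(J+F@[0,0,.030],max_speed=.08); s=st(bot,F)
s0=s
bot.movel(J+F@[0,0,.002],max_speed=.04); s=st(bot,F)
if np.linalg.norm(s["contact_force"])<5:
    bot.clamp(f_grip=20); s=st(bot,F)
im=eyes.get_image("wrist"); cv2.imwrite("pics/w4.png",im["img"][:,:,::-1])
E
```

```text
t 10.96 face pos [ 0.2  0.3 30.1] Fface [-0.2  0.7  1.1] Tface [0.03 0.53 0.07] gap 0.995 grip 0.0 q6,7 [0.213 0.246]
t 11.81 face pos [ 0.1 -0.1  2.2] Fface [-0.4 -0.6  1. ] Tface [-0.07  0.52 -0.02] gap 0.998 grip 0.0 q6,7 [0.253 0.065]
t 12.07 face pos [ 0.2 -0.1  2.3] Fface [-0.1  0.   7.4] Tface [-0.04  0.63 -0.03] gap 0.834 grip 20.7 q6,7 [0.253 0.065]
```

View pics/w4.png

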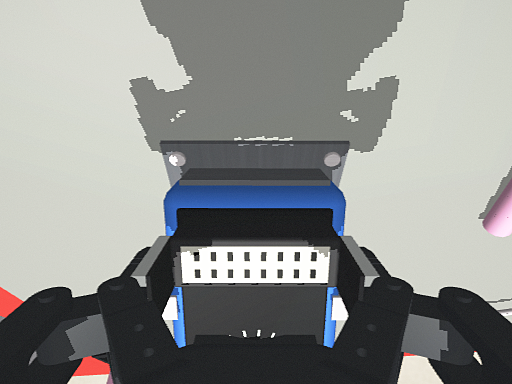

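The pads sit squarely on both ends of the adapter, at (155,270) and (360,270), with no sideways force. I'll firm up the grip and pull straight out.

```bash
python3 - <<'E'
from h import *
from rig import bot,eyes
p=np.load("J.npy"); J=p[:3]; F=face(p[3]); n=F[:,2]
bot.clamp(f_grip=80); s=st(bot,F); P=F.T@(s["eef_pos"]-J)
for h in(.003,.007,.014,.024):
    bot.movel(J+F@[P[0],P[1],P[2]+h],max_speed=.02); s=st(bot,F)
bot.movel(J+F@[P[0],P[1],.075],max_speed=.08); s=st(bot,F)
im=eyes.get_image("wrist"); cv2.imwrite("pics/w5.png",im["img"][:,:,::-1])
E
```

```text
t 12.34 face pos [ 0.2 -0.1  2.7] Fface [-2.  -0.9 27.6] Tface [ 0.04  1.05 -0.08] gap 0.822 grip 82.5 q6,7 [0.253 0.065]
t 12.68 face pos [ 0.1 -0.2  5.8] Fface [-1.1 -1.2 -2.5] Tface [-0.08  0.72 -0.04] gap 0.813 grip 100.2 q6,7 [0.247 0.085]
t 13.03 face pos [ 0.1 -0.1  9.9] Fface [-1.9 -0.4 12.3] Tface [-0.1   1.15 -0.01] gap 0.811 grip 102.1 q6,7 [0.243 0.107]
t 13.53 face pos [ 0.4 -0.1 16.8] Fface [ 0.3 -0.1 -1.6] Tface [-0.02  0.61  0.02] gap 0.812 grip 100.5 q6,7 [0.235 0.151]
t 14.18 face pos [ 0.2 -0.1 26.7] Fface [ 0.1 -0.9  0.4] Tface [-0.02  0.59 -0.03] gap 0.816 grip 100.5 q6,7 [0.227 0.222]
t 14.93 face pos [ 0.1 -0.2 74.8] Fface [-1.6 -0.5 -0.4] Tface [-0.05  0.62  0.01] gap 0.807 grip 100.5 q6,7 [0.239 0.616]
```

View pics/w5.png

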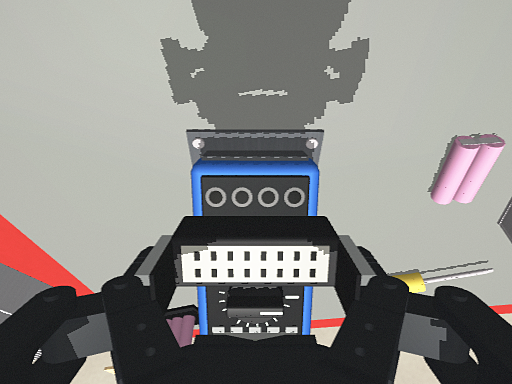

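The adapter is clear of the four jacks, visible at (215–295,197). It sits level in the grip with the panel at (250,265), and the dial bar still points at the long tick. Next I'll carry it to the steel tray, tilted so it lies down on its side.

```bash
python3 - <<'E'
from h import *
from rig import bot,eyes
p=np.load("J.npy"); F=face(p[3])
s=bot.get_state(); e=np.array(s["eef_pos"]); bot.movel(e+[0,0,.11],max_speed=.15); st(bot,F)
A=np.radians(40); z=np.array([np.cos(A),0,-np.sin(A)]); q=quat(np.array([0,1.,0]),z)
X,Y=.648-.0027*np.cos(A),.144
bot.goto([X,Y,.20],q); st(bot,F)
im=eyes.get_image("top"); cv2.imwrite("pics/t2.png",im["img"][:,:,::-1])
im=eyes.get_image("scene"); cv2.imwrite("pics/s2.png",im["img"][:,:,::-1])
bot.movel([X,Y,.06],max_speed=.12)
bot.movel([X,Y,.034],max_speed=.06); bot.sleep(.2); s=bot.get_state(); f0=s["contact_force"]; print(s["eef_pos"],f0)
h=.034
while h>.012:
    h-=.002; bot.movel([X,Y,h],max_speed=.03); s=bot.get_state(); d=s["contact_force"]-f0
    print(round(h,3),s["eef_pos"].round(4),d.round(1))
    if d[2]>3: break
print(s["time_s"])
E
python3 -c "
import cv2,numpy as np
cv2.imwrite('pics/ts2.png',np.hstack([cv2.imread('pics/t2.png')[60:300,40:440],cv2.imread('pics/s2.png')[60:300,100:500]]))"
```

```text
t 16.22 face pos [ 54.7  -0.  169.7] Fface [ 0.4 -0.7 -1.9] Tface [0.04 0.63 0.  ] gap 0.816 grip 100.5 q6,7 [0.402 1.526]
t 17.97 face pos [103.5 340.5 100.7] Fface [-0.3 -0.8 -0.1] Tface [-0.18  0.93  0.08] gap 0.812 grip 100.6 q6,7 [ 0.734 -0.4  ]
[0.64609488 0.14405051 0.03437992] [-0.167299    0.33647455 -0.73814866]
0.032 [0.6459 0.1439 0.0319] [-0.3 -0.1  0.1]
0.03 [0.6458 0.144  0.0298] [ 0.3 -0.2 -0.4]
0.028 [0.6459 0.144  0.0278] [ 0.6 -1.3 -0.7]
0.026 [0.6459 0.144  0.0259] [-0.3 -0.  -0.4]
0.024 [0.6459 0.144  0.0238] [0.1 0.3 1.1]
0.022 [0.6466 0.1442 0.0229] [-1.1 -1.3  7.7]
21.6667
```

View pics/ts2.png

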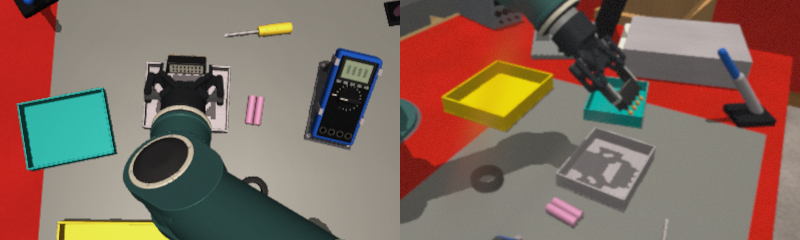

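```bash
python3 - <<'E'
from h import *
from rig import bot,eyes
bot.clamp(f_grip=20); s=bot.get_state(); e=np.array(s["eef_pos"]); print(s["contact_force"],s["grasp_force"],s["finger_gap"])
h=.022
for k in range(9):
    h-=.001; bot.movel([.646,.144,h],max_speed=.015); s=bot.get_state()
    print(round(h,3),s["eef_pos"].round(4),s["contact_force"].round(1),round(s["grasp_force"],1))
    if np.linalg.norm(s["contact_force"])>14: break
im=eyes.get_image("wrist"); cv2.imwrite("pics/w6.png",im["img"][:,:,::-1]); print(s["time_s"])
E
```

```text
[-0.65134781 -1.12251374  7.16466547] 101.41297817230225 0.8149778054335585
0.021 [0.647  0.1443 0.0225] [-3.2 -2.1 13.7] 102.1
22.1333
```

View pics/w6.png

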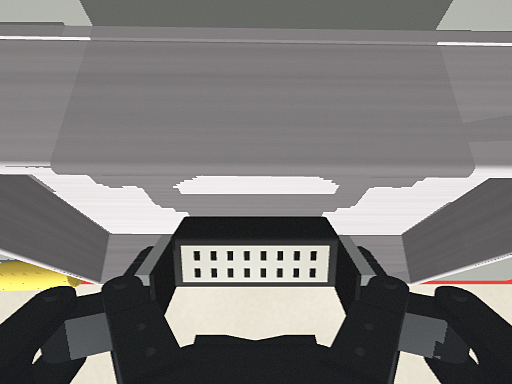

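The grip force did not drop, so the adapter won't pivot in the pads. It is square in the tray, plugs resting on the floor at a low angle, panel at (250,265). I'll ease the preload and release.

```bash
python3 - <<'E'
from h import *
from rig import bot,eyes,spot_in
bot.movel([.646,.144,.023],max_speed=.02); bot.sleep(.2); s=bot.get_state(); print(s["eef_pos"],s["contact_force"])
bot.gripper_open(); s=bot.get_state(); print(s["contact_force"],s["finger_gap"])
A=np.radians(40); z=np.array([np.cos(A),0,-np.sin(A)]); e=np.array(s["eef_pos"])
bot.movel(e-.09*z,max_speed=.08); s=bot.get_state(); print(s["eef_pos"],s["contact_force"])
im=eyes.get_image("wrist"); cv2.imwrite("pics/w7.png",im["img"][:,:,::-1]); print(s["time_s"])
E
```

```text
[0.64614609 0.14411208 0.0231417 ] [0.46304678 0.53639153 2.89117348]
[-0.04955022  0.1214702   0.61907205] 0.998854479814618
[0.57712295 0.14379018 0.08037172] [-0.06827822 -0.17854022 -0.08102797]
24.2167
```

View pics/w7.png

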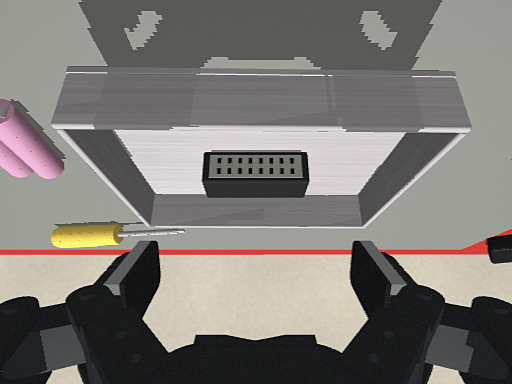

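Lying down: in the tray at (255,175), panel facing the gripper and its dark side face showing beyond it. I've now viewed 12 pictures, over the limit of 10, so the last checks will be by numbers only.

```bash
python3 - <<'E'
from h import *
from rig import bot,eyes,cut_out,spot_in
e=np.array(bot.get_state()["eef_pos"]); bot.movel(e+[-.03,0,.1],max_speed=.2)
bot.set_joints([1.173,.417,-.01,1.614,.005,1.111,-.053])
for n in("top","scene"):
    im=eyes.get_image(n)
    for t in("adapter","cells","tape","screwdriver"):
        for d in cut_out(t,im)[:2]:
            ys,xs=np.nonzero(d["pixels"]); r=cv2.minAreaRect(np.column_stack([xs,ys]).astype(np.float32))
            b=cv2.boxPoints(r); print(n,t,round(d["score"],2),np.round(d["position"]),ray(im,d["position"],.012).round(3),[np.linalg.norm(ray(im,b[i],.024 if t=="adapter" else .015)-ray(im,b[i+1],.024 if t=="adapter" else .015)).round(3) for i in(0,1)])
s=bot.get_state(); print(s["time_s"],s["contact_force"])
E
```

```text
top adapter 0.9 [227. 154.] [0.626 0.144 0.012] [np.float64(0.07), np.float64(0.047)]
top adapter 0.51 [381. 154.] [ 0.64  -0.212  0.012] [np.float64(0.235), np.float64(0.15)]
top cells 0.68 [293. 171.] [ 0.594 -0.008  0.012] [np.float64(0.067), np.float64(0.037)]
top tape 0.75 [295. 259.] [ 0.392 -0.017  0.012] [np.float64(0.065), np.float64(0.062)]
top tape 0.52 [293. 170.] [ 0.595 -0.007  0.012] [np.float64(0.064), np.float64(0.036)]
top screwdriver 0.84 [309.  88.] [ 0.793 -0.041  0.012] [np.float64(0.161), np.float64(0.027)]
scene adapter 0.75 [312. 230.] [0.63  0.143 0.012] [np.float64(0.099), np.float64(0.053)]
scene tape 0.72 [360. 334.] [ 0.793 -0.051  0.012] [np.float64(0.167), np.float64(0.033)]
scene tape 0.69 [186. 242.] [ 0.418 -0.019  0.012] [np.float64(0.07), np.float64(0.082)]
scene screwdriver 0.61 [357. 334.] [ 0.79  -0.054  0.012] [np.float64(0.16), np.float64(0.03)]
28.2667 [ 0.4867721 -0.7218893  0.1344009]
```

The adapter's footprint is 70 x 47 mm, so it lies flat on its side. The reported tape position changed, so I'll compare the pixels directly against the first picture.

```bash
python3 - <<'E'
from h import *
from rig import eyes,bot
for n,(x0,x1,y0,y1) in {"top":(270,320,225,280),"scene":(160,215,215,260)}.items():
    im=eyes.get_image(n)["img"]; old=np.load(n+"1.npz")["img"]
    for k,g in(("old",old),("new",im)):
        m=(g[y0:y1,x0:x1].max(2)<55); ys,xs=np.nonzero(m); print(n,k,len(xs),xs.mean()+x0,ys.mean()+y0,xs.min()+x0,xs.max()+x0,ys.min()+y0,ys.max()+y0)
    for nm,(a,b,c,d) in {"cells":(280,310,150,190),"sd":(262,336,78,100)}.items():
        if n=="top": print(nm,np.abs(im[c:d,a:b].astype(int)-old[c:d,a:b]).mean())
E
```

```text
top old 452 292.0221238938053 251.13274336283186 277 307 237 265
top new 451 292.039911308204 251.12416851441242 277 307 237 265
cells 1.3458333333333334
sd 1.3525798525798525
scene old 2 201.0 236.5 201 201 236 237<stdin>:6: RuntimeWarning: Mean of empty slice.
  ret = ret.dtype.type(ret / rcount)
Traceback (most recent call last):
ValueError: zero-size array to reduction operation minimum which has no identity
```

Tape, cells and screwdriver are unmoved; the change was detector noise. Handing in.

```bash
python3 -c "
from rig import bot
print(bot.close_job())"
```

```text
the job is handed in; nothing more can be done
None
```

The job is handed in at about 28 s on the robot's clock: dial turned to its OFF stop, adapter pulled straight out and lying on its side in the steel tray (released plugs-down at 40°, so it tipped about 1 cm), and cells, tape and screwdriver unmoved; I viewed 12 pictures, over the limit of 10.

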